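# Stow a model stair in the sliding-lid parts box

### The job

Put the little stepped grey-board stair away in the plywood parts box: slide the box's flat, handle-less lid fully open by pressing on it, set the stair in the compartment, then slide the lid fully shut the same way. Press gently, since the thin lid cracks under a heavy hand (30 N), and leave the glue stick, the steel weight and the house model where they are.

Things in the scene. Friction and masses are not known exactly. Their poses are not given: they have to be found in the camera images.
- box: Plywood parts box fixed to the table, 130 (x) x 270 (y) x 60 mm high, walls 8 mm; origin at the centre of its underside, z up, y along its length. Open compartment at the +y end; a fixed cover, flush with the 60 mm high rim, closes the -y end from y = -135 to -23 mm. Between the cover and the +y end wall the sunk lid slides along y, below the rim.
- bay (a point): Middle of the compartment's floor, 6 mm above the table, at x = 0, y = +80 mm in the box frame (axes as the box). Inside, the compartment is 114 mm in x and 94 mm in y (box y = +33 to +127 mm); the open lid leaves box y = +39 to +127 mm free.
- strip (a point): Point at rim height (60 mm up), at x = 0, y = +8 mm in the box frame, over the strip of lid that can be pressed even when it is open (box y = -23 to +39 mm). The height of the lid's top face is not measured: it lies somewhere from 3 to 12 mm below the rim, different each time, and must be felt for. The lid does not give under a press.
- lid (a joint): Slide of the flat grey plastic lid (113 x 165 x 4 mm, no handle) in m: 0 = shut, front edge against the +y end wall; 0.088 = fully open, moved towards box -y under the cover. Front edge at box y = 0.127 - joint; behind it the lid can be pressed as far as the cover. About 7 N moves it along; it stays where left. A press of 13 to 22 N drags it without slipping; it cracks above 30 N.
- stair_mid (a point): Middle of the loose stair piece, 14 mm above its underside: grey laminated board, 60 mm long (x), 24 mm wide (y), 28 mm high, 50 g, upright on the table. Four 7 mm steps rise towards +x: it is 28 mm high for x above +15 mm, 21 mm for x above 0, 14 mm for x above -15 mm, 7 mm at the -x end. Grip it across its 24 mm width.
- glue: Bystander: standing white glue stick with a grey cap, 28 mm across, 90 mm high; origin at the centre of its foot.
- weight: Bystander: turned steel model-maker's weight, 48 mm across, 54 mm high; origin at the centre of its foot.
- model: Bystander: grey-board house model on a 150 x 130 mm base, 59 mm high; origin at the centre of its underside.
Not all that is in view belongs to the job. Of the things that look like the part that bears stair_mid, the smallest one is meant.

How it is judged (in metres and radians):
On the way, in this order (a step that is already met when the one before it is completed fails the run):
1. the lid is slid open (at least 80 of its 88 mm) (value of joint lid above 0.08 m), for 0.2 s.
2. the stair lies in the compartment, let go (x of stair_mid in the frame of box between -0.057 and 0.057 m and y of stair_mid in the frame of box between 0.033 and 0.127 m and height (world z) of stair_mid below 0.038 m and contact force between stair and the fingers below 0.1 N and linear speed of stair below 0.05 m/s), for 0.2 s.
3. the lid is slid shut over it (value of joint lid below 0.005 m), for 0.2 s.
At the end, for the whole second after the job is handed in: The lid is shut to within 5 mm and the stair lies at rest inside the compartment under it (its middle within the compartment's walls and less than 38 mm above the table) (value of joint lid below 0.005 m and x of stair_mid in the frame of box between -0.057 and 0.057 m and y of stair_mid in the frame of box between 0.033 and 0.127 m and height (world z) of stair_mid below 0.038 m and linear speed of stair below 0.03 m/s); the robot touches nothing.
It fails at once if the fingers press on the box or its lid with more than 30 N (contact force between box and the fingers above 30 N).
It fails at once if the glue stick is displaced by more than 30 mm or tipped over (distance of glue from where it was at the start of the episode above 0.03 m or angle between glue's own z axis and vertical above 0.5 rad).
It fails at once if the steel weight is displaced by more than 30 mm or tipped over (distance of weight from where it was at the start of the episode above 0.03 m or angle between weight's own z axis and vertical above 0.5 rad).
It fails at once if the house model is displaced by more than 30 mm (distance of model from where it was at the start of the episode above 0.03 m).
It also fails if it takes over 69 s, if anything falls off the work surface, if the arm or the gripper's body presses on something with over 40 N, if the wrist force passes 120 N, or if a joint passes its speed limit or range.

### The arm

A 7-joint arm with a two-finger parallel gripper is mounted at the origin on the work surface. World frame = base frame: x ahead of the robot, y to its left, z up, the work surface at z = 0. Lengths are in m, angles in degrees, forces in N, time in s.
With the tool pointing down it reaches from about 0.425 to 0.95 m from the base axis. Payload 16.7 kg.
Tool frame: the origin (TCP) lies between the finger pads; the fingertips stand 8 mm ahead of it and the grasp point (between the pads) lies 11 mm behind it; x points along the fingers, z is the direction in which the jaws open and shut, and the axes are right-handed (so a half turn about x gives the same grasp; the last joint's range is limited). The gripper opens to 94 mm and grips with 3 to 60 N. Pads are 16 mm wide; open, the fingers measure 119 mm over their backs; the gripper's body (75 mm by 177 mm) begins 78 mm behind the grasp point.
Start: joints at [-74.112, 24.414, 4.234, 92.017, -1.954, 63.644, -3.845], TCP at [0.279, 0.614, 0.213] pointing down, gripper open.
Joint ranges: [-163.25, 163.25], [-28.42, 122.38], [-70.27, 78.77], [12.13, 141.07], [-58.53, 238.53], [9.26, 117.41], [-156.51, 156.51]. Speed limits (degrees/s): [108.29, 108.29, 136.94, 136.94, 172.46, 172.46, 172.46].

### API

Orientations are given as a 3x3 rotation matrix whose columns are the frame's x, y, z axes.
In Python, from plant import manip gives the robot as it stands.
- The arm moves only by the shell command python3 -m crank 'ROWS'. ROWS is JSON, a list that holds one entry, the list of rows, each a list of 7 numbers: the gripper's target within -1 to 1 (shut at 1, half-way at 0, fully open at -1), then the shift along the world's x, y, z as a fraction of full scale, then the turn, a rotation vector about the world's x, y, z as a fraction of full scale. A call has 1 to 5 rows; each row is the pose to reach, as a shift and turn from the pose commanded when the call began; what a row does not reach only later rows make up. Full scale, the value 1, is 0.25 m for a shift and 30 degrees for a turn. A row lasts 1/10 s, in which the tool goes at most 50 mm and 8.59 degrees, less where a joint would pass 70% of its speed; a pose out of reach is approached as far as the arm can. A call with a number of a shift or a turn outside -1 to 1 is refused whole. A call with a gripper value outside its range is refused whole. The fingers move at their own pace and stop on an object; the grip force is fixed at half the most. Time passes only in rows, so rows that repeat a pose let the fingers close. It gives the time, the measured TCP pose, the force and the opening at its end, in the units of the state.
- manip.read_state(): the state, without advancing time (a new reading comes with each control period).
- manip.get_image(name): name is "side" or "top"; returns a dict with "image" (480x640x3 uint8, blue, green, red), "fovy" (degrees; the focal length in pixels is half the picture's height over the tangent of half this angle, whatever the lens; pixels are square), "cx", "cy" (the principal point, pixels), "xyz" and "attitude" of the camera in the world. Camera axes: x right, y down, z forward; pixel columns grow to the right and rows downward; lengths in m; the calibration is good to about 2 mm. A picture is of the moment at which its call begins. There is no depth.
- manip.job_done(): hands the job in, once; it reports no verdict.
Trained networks look in a picture, given as the dict that the camera call returned (one of the last four; its "shot" number tells which), for a name from the list of things; names that differ only in an ending like _2 or _b are one class to them, and where a whole thing is asked for, a point or a joint stands for the part that bears it (a point fixed in the world has none). Each returns a list of dicts, best first, with "conf" (0 to 1); they miss things now and then, are a little off and sometimes report something else, mostly with a low value. They report only what shows in the picture. A call takes as long as a camera call. They do not tell look-alikes from the thing itself.
- manip.cut_out(target, picture): "region" (480x640 bool, what is visible of it) and "uv" ([column, row] in pixels, amid what is visible of it).
- manip.landmark_of(target, picture): "uv" ([column, row] in pixels: a listed point, or the origin of a listed thing).
The state is a dict: "clock": time; "joints": joint angles; "qd": joint speeds; "effort": joint torques, N m; "tool_pos": TCP position; "ee_rot": TCP orientation; "contact_force": force on the tool from outside, world axes, zero at the start; "moment": the same for the moment, N m; "grip_width": finger opening in m.
Only numpy, scipy, OpenCV 4.12 (cv2) and the standard library are available. Lean on these libraries where they do the work, as an engineer would, in place of code of your own. Each camera call takes 0.05 s, during which the arm holds its last target.

## Working session

There is one attempt and no reset: what is moved stays moved. The work goes in short steps, Python scripts to look and compute and a shell command to move; the robot and the scene stay as the last step left them, time stands still between calls to the robot, and variables do not carry over. Pictures are saved under pics/ and viewed, and the job is handed in when it is done.

```bash
mkdir -p pics; ls; python3 - <<'E'
from plant import manip
import cv2
s=manip.read_state()
print({k:s[k] for k in s})
for n in("side","top"):
    p=manip.get_image(n); cv2.imwrite(f"pics/{n}0.png",p["image"]); print({k:v for k,v in p.items() if k!="image"})
    for t in("box","bay","strip","lid","stair_mid","glue","weight","model"):
        print(n,t,[(d["uv"],round(d["conf"],2)) for d in manip.landmark_of(t,p)], [(d["uv"],round(d["conf"],2),int(d["region"].sum())) for d in manip.cut_out(t,p)] if t in("stair_mid",) else "")
E
```

```text
pics
{'clock': 0.0, 'joints': array([-74.11233013,  24.45026696,   4.23311693,  92.0532727 ,
        -1.95341645,  63.64408159,  -3.84568082]), 'qd': array([ 0.06083993, -0.08613422, -0.11068126,  0.09225767, -0.10077781,
        0.0789051 ,  0.04732051]), 'effort': array([-3.34189835e-04, -9.35799909e+01,  3.66608888e+00, -4.54210210e+01,
       -4.89948539e-02,  1.99083891e-02,  1.52648345e-04]), 'tool_pos': array([0.27928354, 0.61402437, 0.21276143]), 'ee_rot': array([[-4.36736833e-04, -9.10266252e-01,  4.14023138e-01],
       [-1.24168360e-03,  4.14023352e-01,  9.10265413e-01],
       [-9.99999134e-01, -1.16539309e-04, -1.31108193e-03]]), 'contact_force': array([-0.84972205,  0.20009774,  1.07493671]), 'moment': array([ 0.02159793, -0.03206707,  0.04025451]), 'grip_width': 0.09400875031240069}
{'fovy': 49.979392518306476, 'cx': 317.9563450415741, 'cy': 231.49145822382857, 'xyz': array([ 0.1059319 , -0.67692927,  0.62863211]), 'attitude': array([[ 0.82940056, -0.32581695,  0.45380395],
       [-0.55859656, -0.49535712,  0.66527529],
       [ 0.00803705, -0.80527302, -0.5928497 ]]), 'shot': 1}
side box [([327.3, 229.6], 0.67)] 
side bay [] 
side strip [([323.0, 203.1], 0.89)] Traceback (most recent call last):
  File "<stdin>", line 8, in <module>
ValueError: it knows: bay, box, glue, model, stair_mid, strip, weight
```

```bash
python3 - <<'E'
from plant import manip
import cv2
for n in("side","top"):
    p=manip.get_image(n); cv2.imwrite(f"pics/{n}1.png",p["image"]); print({k:v for k,v in p.items() if k!="image"})
    for t in("box","bay","strip","stair_mid","glue","weight","model"):
        print(n,t,[(d["uv"],round(d["conf"],2)) for d in manip.landmark_of(t,p)], [(d["uv"],round(d["conf"],2),int(d["region"].sum())) for d in manip.cut_out(t,p)] if t in("stair_mid",) else "")
E
```

```text
{'fovy': 49.979392518306476, 'cx': 317.9563450415741, 'cy': 231.49145822382857, 'xyz': array([ 0.1059319 , -0.67692927,  0.62863211]), 'attitude': array([[ 0.82940056, -0.32581695,  0.45380395],
       [-0.55859656, -0.49535712,  0.66527529],
       [ 0.00803705, -0.80527302, -0.5928497 ]]), 'shot': 2}
side box [([326.4, 231.4], 0.57)] 
side bay [] 
side strip [([322.7, 203.7], 0.87)] 
side stair_mid [([249.1, 264.9], 0.97), ([316.0, 336.7], 0.76), ([301.0, 289.0], 0.62), ([324.5, 204.4], 0.51)] [([309.1, 339.4], 0.8, 1505), ([253.8, 272.6], 0.78, 770), ([301.9, 290.4], 0.73, 604)]
side glue [([231.4, 181.6], 0.9)] 
side weight [([393.3, 362.0], 0.57)] 
side model [([476.3, 329.0], 0.71)] 
{'fovy': 50.4511479349627, 'cx': 319.72260514891286, 'cy': 245.4160585215982, 'xyz': array([ 0.39647477, -0.03758953,  1.0557111 ]), 'attitude': array([[-0.01039841, -0.98823238,  0.15260616],
       [-0.99938018,  0.01540385,  0.03165414],
       [-0.03363237, -0.15218242, -0.98778002]]), 'shot': 3}
top box [([307.6, 226.8], 0.77)] 
top bay [] 
top strip [([300.3, 221.1], 0.87), ([171.9, 263.1], 0.52)] 
top stair_mid [([429.2, 310.9], 0.7), ([327.1, 318.0], 0.68), ([379.2, 292.8], 0.61)] [([328.0, 319.6], 0.73, 716), ([378.2, 293.8], 0.72, 411), ([423.8, 313.8], 0.63, 768)]
top glue [([171.4, 260.3], 0.7)] 
top weight [([473.0, 272.9], 0.65)] 
top model [([478.2, 200.5], 0.96)]
```

View pics/side0.png

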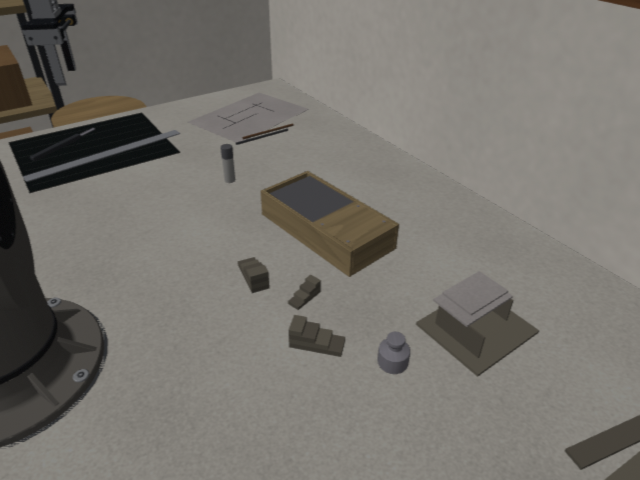

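View pics/top1.png

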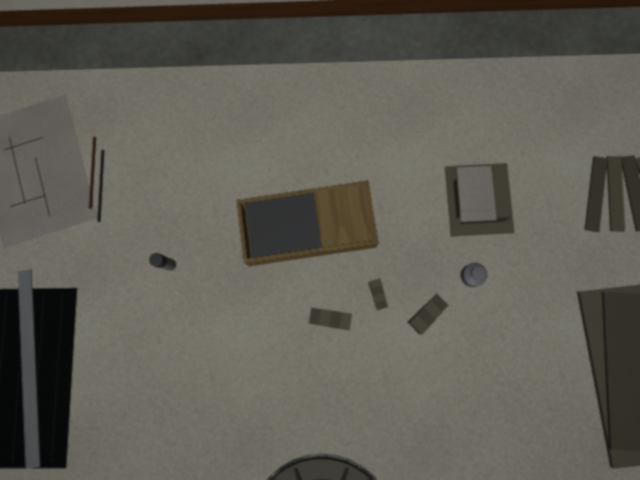

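The scene holds three stair look-alikes, at top view (328,319), (378,293) and (428,313), which are (254,273), (302,290) and (309,339) in the side view. The middle one, (378,293) top, looks smallest. Next I'll take close crops and measure.

```bash
cat > h.py <<'E'
import numpy as np, cv2
from plant import manip
def K(p):
    f=240/np.tan(np.radians(p["fovy"]/2)); return f
def ray(p,uv):
    f=K(p); d=np.array([(uv[0]-p["cx"])/f,(uv[1]-p["cy"])/f,1.]); return np.array(p["attitude"])@d
def atz(p,uv,z):
    d=ray(p,uv); c=np.array(p["xyz"]); return c+d*(z-c[2])/d[2]
def proj(p,X):
    c=np.array(p["attitude"]).T@(np.asarray(X,float)-p["xyz"]); f=K(p); return np.array([p["cx"]+f*c[0]/c[2],p["cy"]+f*c[1]/c[2]])
def tri(p,u,q,v):
    A=[];b=[]
    for P,w in((p,u),(q,v)):
        d=ray(P,w); d/=np.linalg.norm(d); M=np.eye(3)-np.outer(d,d); A.append(M); b.append(M@P["xyz"])
    return np.linalg.solve(sum(A),sum(b))
E
python3 - <<'E'
from h import *
T=manip.get_image("top");S=manip.get_image("side")
print("top-plane z=.014 and side")
for a,b in(((328,319.6),(253.8,272.6)),((378.2,293.8),(301.9,290.4)),((423.8,313.8),(309.1,339.4))):
    print(tri(T,a,S,b).round(4), atz(T,a,.01).round(4),atz(S,b,.01).round(4))
for im,n in((T,"top"),(S,"side")):
    for i,d in enumerate(manip.cut_out("stair_mid",im)):
        r=cv2.minAreaRect(np.argwhere(d["region"])[:,::-1].astype(np.float32)); B=cv2.boxPoints(r)
        w=np.array([atz(im,x,.014) for x in B]); print(n,d["uv"],r[1],np.linalg.norm(w[1]-w[0]).round(3),np.linalg.norm(w[2]-w[1]).round(3))
def crop(P,x,y,w,h,k,n): cv2.imwrite(n,cv2.resize(P["image"][y:y+h,x:x+w],None,fx=k,fy=k,interpolation=cv2.INTER_CUBIC)*1)
crop(T,230,170,160,120,5,"pics/tb.png")
a=T["image"][265:345,300:460];b=S["image"][250:360,230:350]
cv2.imwrite("pics/st.png",cv2.convertScaleAbs(np.vstack([cv2.resize(a,(560,280),interpolation=2),cv2.resize(b[:,:],(560,int(560/120*110)),interpolation=2)[:320]]),alpha=1.6))
a=T["image"][275:315,360:400];b=S["image"][265:315,280:330]
cv2.imwrite("pics/st2.png",cv2.convertScaleAbs(np.hstack([cv2.resize(a,(400,400),interpolation=2),cv2.resize(b,(400,400),interpolation=2)]),alpha=1.8))
E
```

```text
top-plane z=.014 and side
[ 0.4084 -0.0207  0.0089] [ 0.4053 -0.0193  0.01  ] [ 0.4109 -0.0233  0.01  ]
[ 0.4545 -0.121   0.0195] [ 0.4563 -0.1224  0.01  ] [ 0.4586 -0.1117  0.01  ]
[ 0.412  -0.2121  0.007 ] [ 0.4148 -0.2132  0.01  ] [ 0.4074 -0.2131  0.01  ]
top [426.3, 311.9] (19.091880798339844, 41.719295501708984) 0.085 0.038
top [327.3, 317.5] (41.42854309082031, 16.76869773864746) 0.034 0.084
top [379.5, 294.3] (30.171531677246094, 13.601133346557617) 0.028 0.061
side [304.5, 290.0] (18.775766372680664, 37.34174728393555) 0.086 0.04
side [252.5, 272.9] (36.55246353149414, 24.8759822845459) 0.05 0.1
side [311.0, 341.5] (58.05037307739258, 34.32032012939453) 0.072 0.096
```

View pics/tb.png

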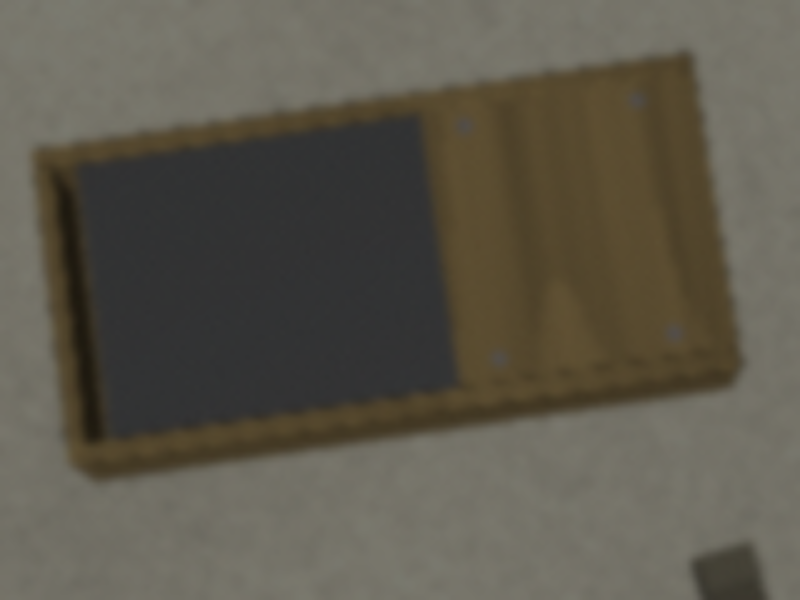

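View pics/st2.png

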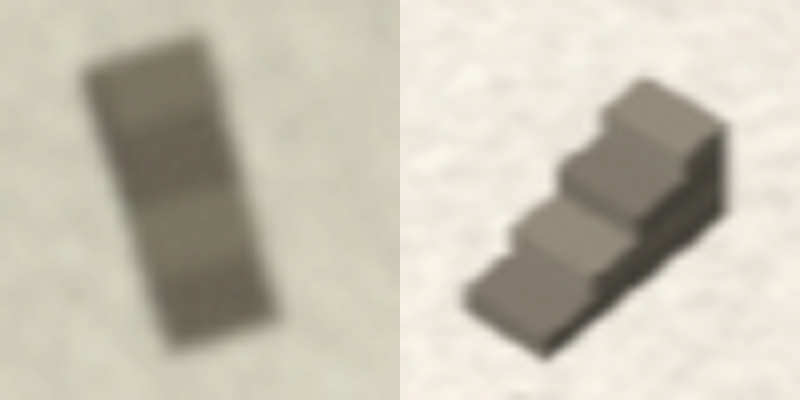

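```bash
python3 - <<'E'
from h import *
S=manip.get_image("side")
cv2.imwrite("pics/sb.png",cv2.convertScaleAbs(cv2.resize(S["image"][165:280,252:405],None,fx=5,fy=5,interpolation=2),alpha=1.4))
T=manip.get_image("top")
cv2.imwrite("pics/te.png",cv2.convertScaleAbs(cv2.resize(T["image"][190:270,230:270],None,fx=7,fy=7,interpolation=2),alpha=1.9))
E
```

```text
(no output)
```

View pics/sb.png

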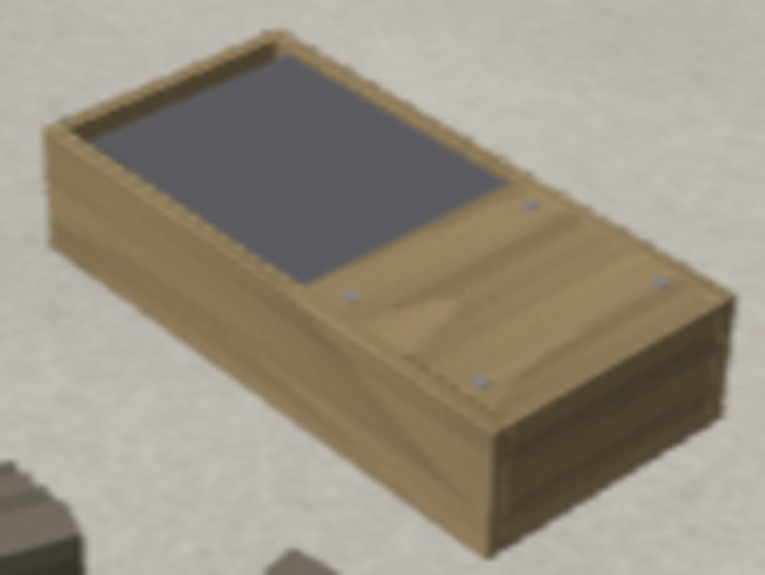

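View pics/te.png

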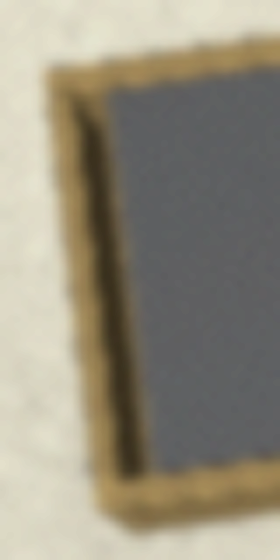

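```bash
cat > fit.py <<'E'
from h import *
from scipy.optimize import least_squares
def un(xy,x0,y0,k): return np.array([(xy[0]+.5)/k-.5+x0,(xy[1]+.5)/k-.5+y0])
def fit(obs,x0):
    def res(q,full=False):
        c,s=np.cos(q[2]),np.sin(q[2]); r=[]
        for P,uv,l in obs:
            l=np.array(l)/1000; X=[q[0]+c*l[0]-s*l[1],q[1]+s*l[0]+c*l[1],l[2]]
            r.append(proj(P,X)-uv)
        return np.array(r).ravel()
    f=least_squares(res,x0,loss='soft_l1',f_scale=1.); return f.x,res(f.x).reshape(-1,2)
E
python3 - <<'E'
from fit import *
T=manip.get_image("top");S=manip.get_image("side")
b=[(S,un(u,252,165,5),l) for u,l in [((45,130),(-65,135,60)),((278,30),(65,135,60)),((735,297),(65,-135,60)),((495,432),(-65,-135,60)),((490,555),(-65,-135,0)),((52,245),(-65,135,0)),((718,415),(65,-135,0))]]
t=[(T,un(u,230,170,5),l) for u,l in [((38,150),(65,135,60)),((690,55),(65,-135,60)),((740,362),(-65,-135,60)),((73,455),(-65,135,60)),((740,383),(-65,-135,0)),((98,478),(-65,135,0))]]
for o in(b,t,b+t):
    x,r=fit(o,[.57,0,0]); print("box",x.round(4),np.degrees(x[2]).round(2)); 
print(r.round(1).tolist())
bx=x
b=[(S,un(u,280,265,8),l) for u,l in [((245,75),(30,12,28)),((325,122),(30,-12,28)),((325,212),(30,-12,0)),((145,355),(-30,-12,0)),((62,295),(-30,12,7))]]
t=[(T,un(u,360,275,10),l) for u,l in [((82,72),(30,12,28)),((205,35),(30,-12,28)),((280,318),(-30,-12,7)),((170,352),(-30,12,7))]]
for o in(b,t,b+t):
    x,r=fit(o,[.455,-.12,0]); print("stair",x.round(4),np.degrees(x[2]).round(2))
print(r.round(1).tolist())
c,s=np.cos(bx[2]),np.sin(bx[2])
w=lambda x,y:(bx[0]+c*x-s*y,bx[1]+s*x+c*y)
print("bay",w(0,.08),"strip",w(0,.008))
# lid depth estimate from side view: far lid corner etc
from scipy.optimize import least_squares
for P,n,us in((S,"side",[un(u,252,165,5) for u in((95,137),(300,283),(505,183),(283,58))]),(T,"top",[un(u,230,170,5) for u in((78,170),(108,438),(460,383),(420,118))])):
  for z in(.048,.054,.057):
    print(n,z,[ (np.array([[c,s],[-s,c]])@(atz(P,u,z)[:2]-bx[:2])).round(4).tolist() for u in us])
E
```

```text
box [0.6037 0.0235 0.1314] 7.53
box [0.6018 0.0194 0.1318] 7.55
box [0.6023 0.0211 0.1319] 7.55
[[-0.7, 0.2], [0.1, -0.1], [0.9, -0.0], [0.2, 0.9], [-0.3, 1.9], [-0.5, 0.9], [1.2, 1.1], [-1.7, -1.2], [0.3, -1.8], [0.7, -0.1], [-1.1, 1.1], [-1.6, 0.2], [-0.9, -0.1]]
stair [ 0.4579 -0.1197  0.2854] 16.35
stair [ 0.4554 -0.1213  0.2877] 16.48
stair [ 0.4567 -0.1209  0.2897] 16.6
[[-0.6, 0.4], [-0.1, 0.4], [-0.2, 1.0], [-0.0, 1.7], [-0.2, -0.2], [0.1, -1.1], [-0.9, -1.0], [0.0, -0.3], [-0.2, -0.2]]
bay (np.float64(0.5917776389989857), np.float64(0.10038691591373819)) strip (np.float64(0.6012439755878426), np.float64(0.029011930998948398))
side 0.048 [[-0.0399, 0.1323], [-0.0445, -0.0057], [0.0667, -0.007], [0.0636, 0.1305]]
side 0.054 [[-0.0455, 0.1244], [-0.05, -0.0121], [0.06, -0.0134], [0.0569, 0.1226]]
side 0.057 [[-0.0483, 0.1205], [-0.0528, -0.0153], [0.0566, -0.0166], [0.0536, 0.1187]]
top 0.048 [[0.0545, 0.1186], [-0.0566, 0.1198], [-0.0553, -0.0231], [0.0551, -0.0225]]
top 0.054 [[0.053, 0.1177], [-0.0576, 0.1189], [-0.0562, -0.0231], [0.0535, -0.0225]]
top 0.057 [[0.0522, 0.1172], [-0.058, 0.1184], [-0.0567, -0.0231], [0.0527, -0.0225]]
```

```bash
python3 -m crank '[[[1,0.12,-0.16,0,0,0,0.2],[1,0.24,-0.33,0,0,0,0.4],[1,0.36,-0.5,0,0,0,0.5],[1,0.44,-0.68,0,0,0,0.6],[1,0.5,-0.8,0,0,0,0.6]]]'; python3 -m crank '[[[1,0.12,-0.16,0,0,0,0.2],[1,0.24,-0.33,0,0,0,0.4],[1,0.36,-0.5,0,0,0,0.466],[1,0.44,-0.68,0,0,0,0.466],[1,0.5,-0.8,0,0,0,0.466]]]'
```

```text
clock: 2.0
tool_pos: [0.406, 0.4113, 0.2136]
ee_rot: [[0.0, -0.994, 0.113], [-0.0, 0.113, 0.994], [-1.0, -0.0, -0.0]]
contact_force: [-0.1, 0.3, 0.4]
grip_width: 0.0572
clock: 2.5
tool_pos: [0.5307, 0.2111, 0.2137]
ee_rot: [[0.001, -0.992, -0.129], [-0.0, -0.129, 0.992], [-1.0, -0.0, -0.0]]
contact_force: [0.2, 0.2, -0.8]
grip_width: 0.0174
```

```bash
python3 -m crank '[[[1,0.12,-0.18,0,0,0,0],[1,0.236,-0.375,0,0,0,0],[1,0.236,-0.375,-0.15,0,0,0],[1,0.236,-0.375,-0.3,0,0,0],[1,0.236,-0.375,-0.45,0,0,0]]]'; python3 -m crank '[[[1,0,0,-0.05,0,0,0],[1,0,0,-0.085,0,0,0],[1,0,0,-0.085,0,0,0],[1,0,0,-0.085,0,0,0],[1,0,0,-0.085,0,0,0]]]'
python3 - <<'E'
from h import *
S=manip.get_image("side");cv2.imwrite("pics/s2.png",S["image"])
print(manip.read_state()["tool_pos"],manip.read_state()["contact_force"])
E
```

```text
clock: 3.0
tool_pos: [0.5888, 0.1199, 0.1]
ee_rot: [[0.001, -0.992, -0.13], [0.0, -0.13, 0.992], [-1.0, -0.001, 0.0]]
contact_force: [-0.0, 1.1, -1.0]
grip_width: 0.0005
clock: 3.5
tool_pos: [0.5893, 0.121, 0.0812]
ee_rot: [[0.002, -0.991, -0.131], [0.001, -0.131, 0.991], [-1.0, -0.002, 0.0]]
contact_force: [0.9, -0.3, 0.1]
grip_width: 0.0004
[0.58915573 0.12096728 0.08106758] [-0.22707551  0.26707734  0.58356221]
```

View pics/s2.png

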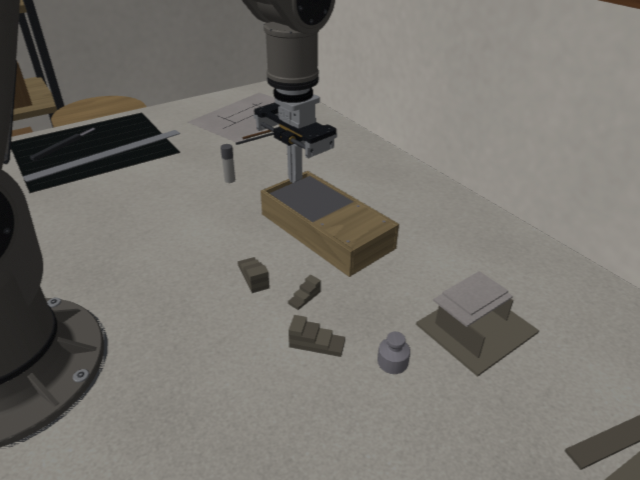

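```bash
python3 -m crank '[[[1,0,-0.01,-0.03,0,0,0],[1,0,-0.01,-0.055,0,0,0],[1,0,-0.01,-0.055,0,0,0]]]'; python3 -m crank '[[[1,0,0,-0.004,0,0,0]]]';python3 -m crank '[[[1,0,0,-0.002,0,0,0],[1,0,0,-0.004,0,0,0]]]'
```

```text
clock: 3.85
tool_pos: [0.5885, 0.1179, 0.0654]
ee_rot: [[-0.0, -0.991, -0.131], [-0.0, -0.131, 0.991], [-1.0, 0.0, -0.0]]
contact_force: [-0.4, -0.5, 1.1]
grip_width: 0.0004
clock: 3.95
tool_pos: [0.5885, 0.118, 0.0649]
ee_rot: [[0.0, -0.991, -0.131], [-0.0, -0.131, 0.991], [-1.0, 0.0, -0.0]]
contact_force: [-2.6, -0.9, 12.4]
grip_width: 0.0006
clock: 4.15
tool_pos: [0.5887, 0.1181, 0.0646]
ee_rot: [[0.0, -0.991, -0.131], [0.0, -0.131, 0.991], [-1.0, -0.0, 0.0]]
contact_force: [-6.6, -2.1, 20.4]
grip_width: 0.0003
```

```bash
python3 -m crank '[[[1,0,0,0.0012,0,0,0],[1,0.0011,-0.008,0.0014,0,0,0],[1,0.0021,-0.016,0.0014,0,0,0],[1,0.0032,-0.024,0.0014,0,0,0],[1,0.0042,-0.032,0.0014,0,0,0]]]'
```

```text
clock: 4.65
tool_pos: [0.5894, 0.1118, 0.065]
ee_rot: [[0.0, -0.991, -0.132], [0.002, -0.132, 0.991], [-1.0, -0.0, 0.002]]
contact_force: [-4.4, 6.9, 13.5]
grip_width: -0.0001
```

```bash
python3 -m crank '[[[1,0.0011,-0.008,-0.001,0,0,0],[1,0.0021,-0.016,-0.001,0,0,0],[1,0.0032,-0.024,-0.001,0,0,0],[1,0.0042,-0.032,-0.001,0,0,0],[1,0.0053,-0.04,-0.001,0,0,0]]]'
```

```text
clock: 5.15
tool_pos: [0.5908, 0.1017, 0.0649]
ee_rot: [[0.0, -0.991, -0.132], [0.002, -0.132, 0.991], [-1.0, -0.0, 0.002]]
contact_force: [-6.0, 7.1, 16.3]
grip_width: 0.0007
```

```bash
python3 -m crank '[[[1,0.0,-0.012,0,0,0,0],[1,0.0016,-0.024,0,0,0,0],[1,0.0032,-0.036,0,0,0,0],[1,0.0048,-0.048,0,0,0,0],[1,0.0064,-0.06,0,0,0,0]]]';python3 -m crank '[[[1,0.001,-0.012,0,0,0,0],[1,0.002,-0.024,0,0,0,0],[1,0.004,-0.036,0,0,0,0],[1,0.0055,-0.048,0,0,0,0],[1,0.007,-0.06,0,0,0,0]]]'
```

```text
clock: 5.65
tool_pos: [0.5927, 0.0867, 0.0649]
ee_rot: [[0.001, -0.991, -0.132], [0.002, -0.132, 0.991], [-1.0, -0.001, 0.002]]
contact_force: [-4.7, 6.0, 16.7]
grip_width: 0.0005
clock: 6.15
tool_pos: [0.5946, 0.0717, 0.0649]
ee_rot: [[0.001, -0.991, -0.132], [0.002, -0.132, 0.991], [-1.0, -0.001, 0.002]]
contact_force: [-4.2, 6.3, 15.8]
grip_width: 0.0002
```

```bash
python3 -m crank '[[[1,0.001,-0.012,0,0,0,0],[1,0.0025,-0.024,0,0,0,0],[1,0.004,-0.036,0,0,0,0],[1,0.0055,-0.048,0,0,0,0],[1,0.0075,-0.06,0,0,0,0]]]';python3 -m crank '[[[1,0.001,-0.012,0,0,0,0],[1,0.0025,-0.024,0,0,0,0],[1,0.004,-0.036,0,0,0,0],[1,0.0055,-0.048,0,0,0,0],[1,0.0075,-0.06,0,0,0,0]]]'
```

```text
clock: 6.65
tool_pos: [0.5966, 0.0567, 0.0649]
ee_rot: [[0.001, -0.991, -0.132], [0.002, -0.132, 0.991], [-1.0, -0.001, 0.002]]
contact_force: [-3.3, 6.4, 15.4]
grip_width: 0.0006
clock: 7.15
tool_pos: [0.5985, 0.0416, 0.0649]
ee_rot: [[0.001, -0.991, -0.132], [0.002, -0.132, 0.991], [-1.0, -0.001, 0.002]]
contact_force: [-3.7, 5.6, 15.6]
grip_width: 0.0007
```

```bash
python3 -m crank '[[[1,0.001,-0.008,-0.001,0,0,0],[1,0.002,-0.016,-0.001,0,0,0],[1,0.003,-0.02,-0.001,0,0,0]]]';python3 -m crank '[[[1,0.0005,-0.006,0,0,0,0],[1,0.001,-0.012,0,0,0,0]]]'
```

```text
clock: 7.45
tool_pos: [0.5994, 0.0379, 0.0649]
ee_rot: [[0.001, -0.991, -0.133], [0.003, -0.133, 0.991], [-1.0, -0.002, 0.003]]
contact_force: [-3.2, 12.3, 17.0]
grip_width: 0.0006
clock: 7.65
tool_pos: [0.6, 0.0351, 0.065]
ee_rot: [[0.002, -0.991, -0.133], [0.003, -0.133, 0.991], [-1.0, -0.003, 0.003]]
contact_force: [-0.5, 12.9, 16.4]
grip_width: 0.0006
```

```bash
python3 -m crank '[[[1,0,0.004,0.02,0,0,0],[1,0,0.01,0.2,0,0,0],[1,0,0.01,0.4,0,0,0],[1,0,0.01,0.5,0,0,0],[1,0,0.01,0.5,0,0,0]]]'
python3 - <<'E'
from h import *
S=manip.get_image("side");T=manip.get_image("top")
cv2.imwrite("pics/b3.png",cv2.convertScaleAbs(np.hstack([cv2.resize(S["image"][165:280,252:405],(400,300),interpolation=2),cv2.resize(T["image"][170:290,230:390],(400,300),interpolation=2)]),alpha=1.5))
E
```

```text
clock: 8.15
tool_pos: [0.6006, 0.0346, 0.1926]
ee_rot: [[0.005, -0.991, -0.13], [0.001, -0.13, 0.991], [-1.0, -0.006, 0.0]]
contact_force: [-1.1, 0.1, 0.2]
grip_width: 0.0004
```

View pics/b3.png

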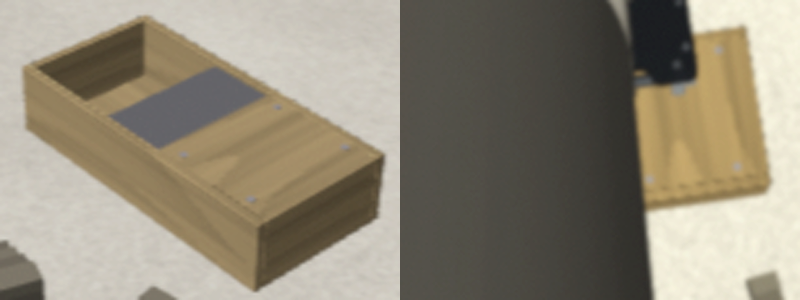

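```bash
python3 - <<'E'
from h import *
S=manip.get_image("side")
c,s=np.cos(.1319),np.sin(.1319)
for u in((293.3,210.1),(334.2,191.1)): print((np.array([[c,s],[-s,c]])@(atz(S,u,.057)[:2]-[.6023,.0211])).round(4))
print(manip.read_state()["tool_pos"])
E
```

```text
[-0.0553  0.0373]
[0.0547 0.0363]
[0.59826697 0.03460973 0.18788918]
```

```bash
python3 -m crank '[[[-0.3,-0.12,-0.14,0,0,0,0.1],[-0.3,-0.25,-0.28,0,0,0,0.2],[-0.3,-0.4,-0.45,0,0,0,0.3],[-0.3,-0.53,-0.6,0,0,0,0.3],[-0.3,-0.532,-0.612,0,0,0,0.3]]]';python3 -m crank '[[[-0.3,0,0,-0.2,0,0,0],[-0.3,0,0,-0.4,0,0,0],[-0.3,0,0,-0.5,0,0,0],[-0.3,0,0,-0.5,0,0,0],[-0.3,0,0,-0.5,0,0,0]]]'
python3 - <<'E'
from h import *
s=manip.read_state();print(s["tool_pos"],s["ee_rot"])
S=manip.get_image("side");T=manip.get_image("top")
cv2.imwrite("pics/b4.png",cv2.convertScaleAbs(cv2.resize(S["image"][220:340,230:390],(800,600),interpolation=2),alpha=1.5))
E
```

```text
clock: 8.8
tool_pos: [0.4614, -0.1222, 0.1875]
ee_rot: [[-0.003, -0.96, -0.279], [-0.0, -0.279, 0.96], [-1.0, 0.003, 0.001]]
contact_force: [0.4, 0.8, -0.3]
grip_width: 0.0371
clock: 9.3
tool_pos: [0.4655, -0.1184, 0.0636]
ee_rot: [[-0.002, -0.959, -0.284], [-0.0, -0.284, 0.959], [-1.0, 0.002, 0.0]]
contact_force: [0.3, -0.4, -0.1]
grip_width: 0.0612
[ 0.46551613 -0.11835909  0.0635735 ] [[-2.07145200e-03 -9.58734433e-01 -2.84295613e-01]
 [-2.31551470e-04 -2.84295756e-01  9.58736601e-01]
 [-9.99997828e-01  2.05180592e-03  3.66908644e-04]]
```

View pics/b4.png

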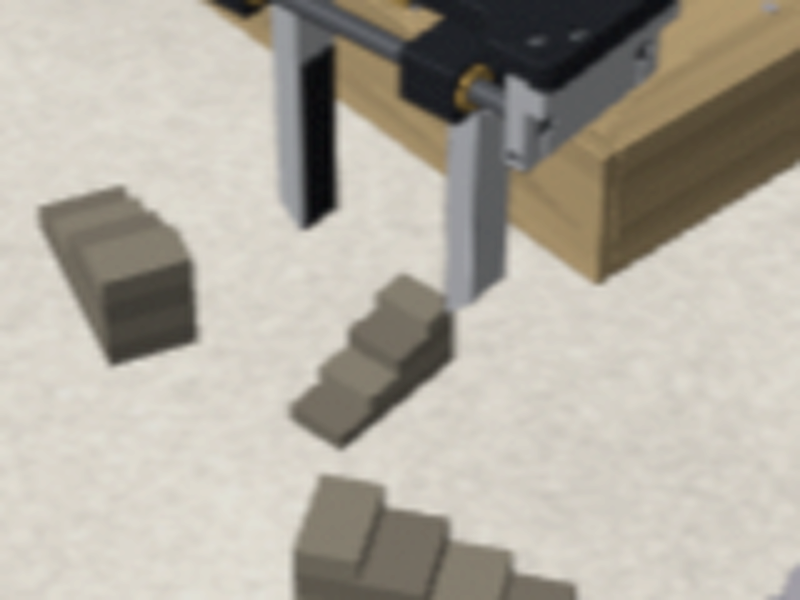

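```bash
python3 -m crank '[[[-0.3,0,0,-0.1,0,0,0],[-0.3,0,0,-0.18,0,0,0],[-0.3,0,0,-0.206,0,0,0],[-0.3,0,0,-0.206,0,0,0]]]';python3 -m crank '[[[1,0,0,0,0,0,0],[1,0,0,0,0,0,0],[1,0,0,0,0,0,0],[1,0,0,0,0,0,0],[1,0,0,0,0,0,0]]]'
```

```text
clock: 9.8
tool_pos: [0.4661, -0.1183, 0.0127]
ee_rot: [[0.0, -0.959, -0.284], [0.0, -0.284, 0.959], [-1.0, -0.0, -0.0]]
contact_force: [0.0, 0.3, -0.2]
grip_width: 0.0613
clock: 10.3
tool_pos: [0.4661, -0.1183, 0.0126]
ee_rot: [[0.0, -0.959, -0.284], [-0.0, -0.284, 0.959], [-1.0, -0.0, -0.0]]
contact_force: [-0.1, 0.9, 0.3]
grip_width: 0.0245
```

```bash
python3 -m crank '[[[1,0,0,0.1,0,0,0],[1,0,0,0.3,0,0,0],[1,0,0,0.5,0,0,0],[1,0,0,0.5,0,0,0]]]';python3 -m crank '[[[1,0.09,0.15,0,0,0,-0.1],[1,0.19,0.31,0,0,0,-0.2],[1,0.29,0.48,0,0,0,-0.3],[1,0.38,0.64,0,0,0,-0.3],[1,0.46,0.78,0,0,0,-0.3]]]';python3 -m crank '[[[1,0.077,0.112,0,0,0,0],[1,0.077,0.112,0,0,0,0],[1,0.077,0.112,0,0,0,0]]]'
python3 - <<'E'
from h import *
s=manip.read_state();print(s["tool_pos"],s["ee_rot"])
S=manip.get_image("side")
cv2.imwrite("pics/b5.png",cv2.convertScaleAbs(cv2.resize(S["image"][130:280,230:430],(800,600),interpolation=2),alpha=1.5))
E
```

```text
clock: 10.7
tool_pos: [0.4688, -0.1189, 0.1429]
ee_rot: [[0.008, -0.959, -0.284], [-0.0, -0.284, 0.959], [-1.0, -0.008, -0.003]]
contact_force: [0.0, 0.6, -1.0]
grip_width: 0.0237
clock: 11.2
tool_pos: [0.5815, 0.0792, 0.1369]
ee_rot: [[-0.0, -0.991, -0.132], [0.0, -0.132, 0.991], [-1.0, 0.0, 0.0]]
contact_force: [0.0, 0.2, -0.4]
grip_width: 0.0238
clock: 11.5
tool_pos: [0.5999, 0.105, 0.1366]
ee_rot: [[-0.001, -0.991, -0.132], [-0.001, -0.132, 0.991], [-1.0, 0.001, -0.0]]
contact_force: [-0.2, 0.0, -0.8]
grip_width: 0.0235
[0.59985904 0.10498832 0.13657205] [[-1.08382616e-03 -9.91250005e-01 -1.31993381e-01]
 [-6.38560633e-04 -1.31992745e-01  9.91250477e-01]
 [-9.99999209e-01  1.15862898e-03 -4.89916040e-04]]
```

View pics/b5.png

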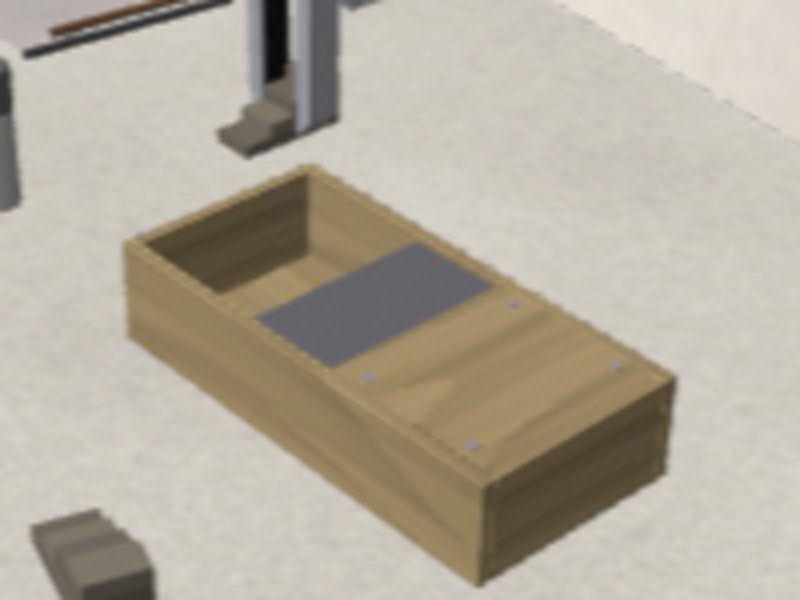

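```bash
python3 -m crank '[[[1,0,0,-0.15,0,0,0],[1,0,0,-0.3,0,0,0],[1,0,0,-0.4,0,0,0],[1,0,0,-0.45,0,0,0],[1,0,0,-0.458,0,0,0]]]';python3 -m crank '[[[1,0,0,0,0,0,0],[1,0,0,-0.005,0,0,0],[1,0,0,-0.005,0,0,0]]]'
```

```text
clock: 12.05
tool_pos: [0.5993, 0.1035, 0.0218]
ee_rot: [[-0.002, -0.992, -0.13], [-0.001, -0.13, 0.992], [-1.0, 0.002, -0.001]]
contact_force: [0.6, 0.3, -0.3]
grip_width: 0.0238
clock: 12.35
tool_pos: [0.6007, 0.1048, 0.0226]
ee_rot: [[0.001, -0.991, -0.131], [0.0, -0.131, 0.991], [-1.0, -0.002, 0.0]]
contact_force: [-0.0, 0.5, -0.2]
grip_width: 0.0238
```

```bash
python3 -m crank '[[[1,0,0,-0.006,0,0,0],[1,0,0,-0.01,0,0,0],[1,0,0,-0.01,0,0,0]]]';python3 -m crank '[[[0.2,0,0,0,0,0,0],[0.2,0,0,0,0,0,0],[0.2,0,0,0,0,0,0],[0.2,0,0,0,0,0,0]]]'
```

```text
clock: 12.65
tool_pos: [0.6001, 0.1047, 0.0191]
ee_rot: [[0.0, -0.991, -0.131], [-0.0, -0.131, 0.991], [-1.0, -0.0, -0.0]]
contact_force: [-0.7, 0.3, -0.1]
grip_width: 0.0239
clock: 13.05
tool_pos: [0.6002, 0.1046, 0.0191]
ee_rot: [[0.0, -0.991, -0.131], [-0.0, -0.131, 0.991], [-1.0, -0.0, -0.0]]
contact_force: [0.2, -0.4, 0.0]
grip_width: 0.0378
```

Released; lift straight up, close the gripper only once clear, and look.

```bash
python3 -m crank '[[[0.2,0,0,0.08,0,0,0],[0.2,0,0,0.2,0,0,0],[0.2,0,0,0.4,0,0,0],[0.2,0,0,0.5,0,0,0],[0.2,0,0,0.5,0,0,0]]]'
python3 - <<'E'
from h import *
s=manip.read_state();print(s["tool_pos"])
S=manip.get_image("side")
cv2.imwrite("pics/b6.png",cv2.convertScaleAbs(cv2.resize(S["image"][150:270,240:400],(800,600),interpolation=2),alpha=1.6))
E
```

```text
clock: 13.55
tool_pos: [0.6022, 0.105, 0.1481]
ee_rot: [[0.006, -0.991, -0.131], [0.002, -0.131, 0.991], [-1.0, -0.006, 0.001]]
contact_force: [-0.1, -0.6, -0.3]
grip_width: 0.0377
[0.60219515 0.1050244  0.14806484]
```

View pics/b6.png

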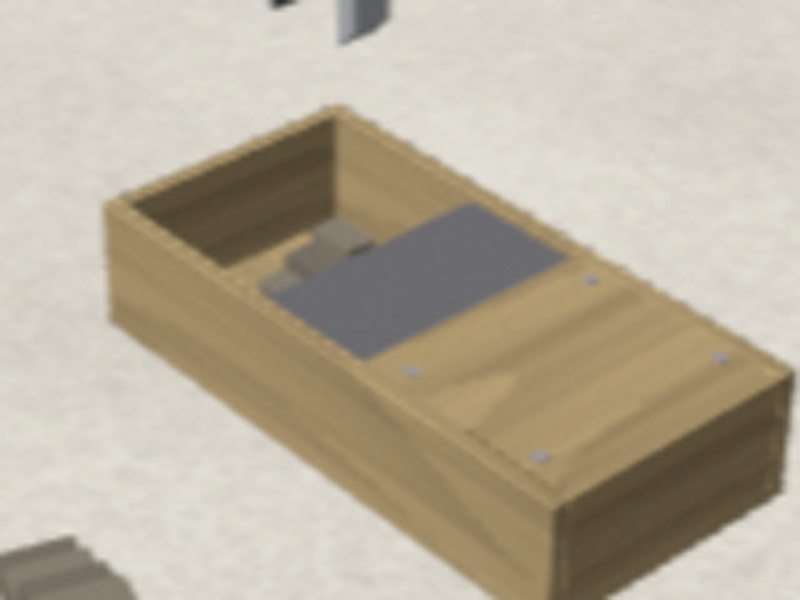

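```bash
python3 -m crank '[[[1,0,-0.15,0,0,0,0],[1,0,-0.296,0,0,0,0],[1,0,-0.296,0,0,0,0],[1,0,-0.296,-0.1,0,0,0],[1,0,-0.296,-0.2,0,0,0]]]';python3 -m crank '[[[1,0,0,-0.06,0,0,0],[1,0,0,-0.1,0,0,0],[1,0,0,-0.1,0,0,0],[1,0,0,-0.1,0,0,0]]]'
```

```text
clock: 14.1
tool_pos: [0.5999, 0.0306, 0.0928]
ee_rot: [[-0.0, -0.991, -0.13], [0.0, -0.13, 0.991], [-1.0, 0.0, 0.0]]
contact_force: [0.4, 0.6, -0.2]
grip_width: 0.0017
clock: 14.5
tool_pos: [0.6004, 0.0307, 0.0694]
ee_rot: [[0.0, -0.991, -0.131], [-0.0, -0.131, 0.991], [-1.0, -0.0, -0.0]]
contact_force: [-0.4, -0.4, 0.3]
grip_width: 0.0005
```

```bash
python3 -m crank '[[[1,0,0,-0.006,0,0,0],[1,0,0,-0.012,0,0,0],[1,0,0,-0.016,0,0,0]]]';python3 -m crank '[[[1,0,0,-0.002,0,0,0],[1,0,0,-0.004,0,0,0]]]'
```

```text
clock: 14.8
tool_pos: [0.6004, 0.0308, 0.0654]
ee_rot: [[0.001, -0.991, -0.131], [0.0, -0.131, 0.991], [-1.0, -0.001, 0.0]]
contact_force: [0.7, 0.1, 0.3]
grip_width: 0.0006
clock: 15.0
tool_pos: [0.6005, 0.0308, 0.0649]
ee_rot: [[0.001, -0.991, -0.131], [0.0, -0.131, 0.991], [-1.0, -0.001, 0.0]]
contact_force: [-4.3, 0.6, 15.9]
grip_width: 0.0005
```

```bash
python3 -m crank '[[[1,-0.001,0.008,0,0,0,0],[1,-0.002,0.016,0,0,0,0],[1,-0.003,0.024,0,0,0,0],[1,-0.004,0.032,0,0,0,0],[1,-0.0053,0.04,0,0,0,0]]]'
```

```text
clock: 15.5
tool_pos: [0.5993, 0.0392, 0.065]
ee_rot: [[0.001, -0.992, -0.13], [-0.001, -0.13, 0.992], [-1.0, -0.001, -0.001]]
contact_force: [-1.2, -6.9, 11.7]
grip_width: 0.0007
```

```bash
python3 -m crank '[[[1,-0.001,0.008,-0.0016,0,0,0],[1,-0.002,0.016,-0.0018,0,0,0],[1,-0.003,0.024,-0.0018,0,0,0],[1,-0.0042,0.032,-0.0018,0,0,0],[1,-0.0053,0.04,-0.0018,0,0,0]]]'
```

```text
clock: 16.0
tool_pos: [0.5981, 0.0493, 0.0648]
ee_rot: [[0.001, -0.992, -0.13], [-0.001, -0.13, 0.992], [-1.0, -0.001, -0.001]]
contact_force: [-3.7, -6.7, 16.4]
grip_width: 0.0003
```

```bash
python3 -m crank '[[[1,-0.0016,0.012,0,0,0,0],[1,-0.0032,0.024,0,0,0,0],[1,-0.0048,0.036,0,0,0,0],[1,-0.0064,0.048,0,0,0,0],[1,-0.008,0.06,0,0,0,0]]]';python3 -m crank '[[[1,-0.0016,0.012,0,0,0,0],[1,-0.0032,0.024,0,0,0,0],[1,-0.0048,0.036,0,0,0,0],[1,-0.0064,0.048,0,0,0,0],[1,-0.008,0.06,0,0,0,0]]]'
```

```text
clock: 16.5
tool_pos: [0.5961, 0.0643, 0.0648]
ee_rot: [[0.001, -0.992, -0.13], [-0.001, -0.13, 0.992], [-1.0, -0.001, -0.001]]
contact_force: [-3.0, -7.9, 17.2]
grip_width: 0.0004
clock: 17.0
tool_pos: [0.5941, 0.0793, 0.0648]
ee_rot: [[0.001, -0.992, -0.13], [-0.001, -0.13, 0.992], [-1.0, -0.001, -0.001]]
contact_force: [-3.6, -7.2, 15.8]
grip_width: 0.0007
```

```bash
python3 - <<'E'
from h import *
S=manip.get_image("side")
cv2.imwrite("pics/b7.png",cv2.convertScaleAbs(cv2.resize(S["image"][150:270,240:400],(800,600),interpolation=2),alpha=1.6))
E
```

```text
(no output)
```

View pics/b7.png

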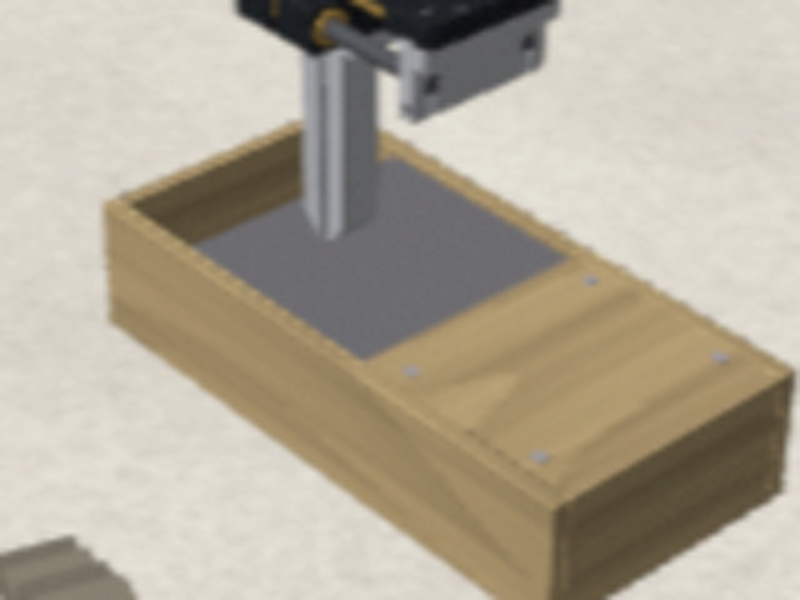

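The lid is following, with its front edge now around (195,245)–(300,200) in the crop. Carry on.

```bash
python3 -m crank '[[[1,-0.0016,0.012,0,0,0,0],[1,-0.0032,0.024,0,0,0,0],[1,-0.0048,0.036,0,0,0,0],[1,-0.0064,0.048,0,0,0,0],[1,-0.008,0.06,0,0,0,0]]]';python3 -m crank '[[[1,-0.0016,0.012,0,0,0,0],[1,-0.0032,0.024,0,0,0,0],[1,-0.0048,0.036,0,0,0,0],[1,-0.0064,0.048,0,0,0,0],[1,-0.0075,0.056,0,0,0,0]]]'
```

```text
clock: 17.55
tool_pos: [0.5922, 0.0944, 0.0648]
ee_rot: [[0.001, -0.992, -0.13], [-0.001, -0.13, 0.992], [-1.0, -0.001, -0.001]]
contact_force: [-4.4, -7.4, 16.7]
grip_width: 0.0003
clock: 18.05
tool_pos: [0.5903, 0.1085, 0.0648]
ee_rot: [[0.001, -0.992, -0.13], [-0.001, -0.13, 0.992], [-1.0, -0.001, -0.001]]
contact_force: [-3.2, -8.2, 16.8]
grip_width: 0.0004
```

```bash
python3 -m crank '[[[1,-0.001,0.008,0,0,0,0],[1,-0.002,0.016,0,0,0,0],[1,-0.003,0.024,0,0,0,0],[1,-0.004,0.032,0,0,0,0]]]';python3 -m crank '[[[1,-0.0005,0.004,0,0,0,0],[1,-0.001,0.008,0,0,0,0]]]'
```

```text
clock: 18.45
tool_pos: [0.5893, 0.1164, 0.0648]
ee_rot: [[0.001, -0.992, -0.13], [-0.001, -0.13, 0.992], [-1.0, -0.001, -0.001]]
contact_force: [-3.2, -6.6, 16.6]
grip_width: 0.0003
clock: 18.65
tool_pos: [0.589, 0.1184, 0.0648]
ee_rot: [[0.001, -0.992, -0.13], [-0.001, -0.13, 0.992], [-1.0, -0.001, -0.001]]
contact_force: [-3.3, -9.3, 15.6]
grip_width: 0.0002
```

```bash
python3 -m crank '[[[1,-0.0005,0.004,0,0,0,0],[1,-0.001,0.008,0,0,0,0]]]';python3 -m crank '[[[1,-0.0005,0.004,0,0,0,0],[1,-0.0005,0.004,0,0,0,0]]]'
```

```text
clock: 18.85
tool_pos: [0.589, 0.1196, 0.0648]
ee_rot: [[0.002, -0.992, -0.129], [-0.002, -0.129, 0.992], [-1.0, -0.001, -0.002]]
contact_force: [-1.1, -11.5, 14.1]
grip_width: 0.0004
clock: 19.05
tool_pos: [0.5891, 0.1207, 0.0648]
ee_rot: [[0.002, -0.992, -0.129], [-0.001, -0.129, 0.992], [-1.0, -0.002, -0.002]]
contact_force: [-1.0, -9.9, 14.9]
grip_width: 0.0006
```

```bash
python3 -m crank '[[[1,0,-0.004,0.02,0,0,0],[1,0,-0.004,0.15,0,0,0],[1,0,-0.004,0.35,0,0,0],[1,0,-0.004,0.55,0,0,0],[1,0,-0.004,0.7,0,0,0]]]'; python3 -m crank '[[[1,0,-0.2,0,0,0,0],[1,0,-0.4,0,0,0,0],[1,0,-0.6,0,0,0,0],[1,0,-0.8,0,0,0,0],[1,0,-1,0,0,0,0]]]'
python3 - <<'E'
from h import *
S=manip.get_image("side");T=manip.get_image("top")
cv2.imwrite("pics/b8.png",cv2.convertScaleAbs(np.hstack([cv2.resize(S["image"][165:280,252:405],(400,300),interpolation=2),cv2.resize(T["image"][170:290,230:390],(400,300),interpolation=2)]),alpha=1.5))
cv2.imwrite("pics/b9.png",cv2.convertScaleAbs(cv2.resize(S["image"][165:225,252:332],(800,600),interpolation=2),alpha=1.5))
E
```

```text
clock: 19.55
tool_pos: [0.5883, 0.1217, 0.242]
ee_rot: [[0.002, -0.991, -0.131], [0.001, -0.131, 0.991], [-1.0, -0.002, 0.001]]
contact_force: [0.8, 0.5, 0.6]
grip_width: 0.0005
clock: 20.05
tool_pos: [0.5877, -0.13, 0.2391]
ee_rot: [[0.001, -0.991, -0.131], [0.0, -0.131, 0.991], [-1.0, -0.001, 0.0]]
contact_force: [-0.2, -0.1, -0.3]
grip_width: 0.0003
```

View pics/b8.png

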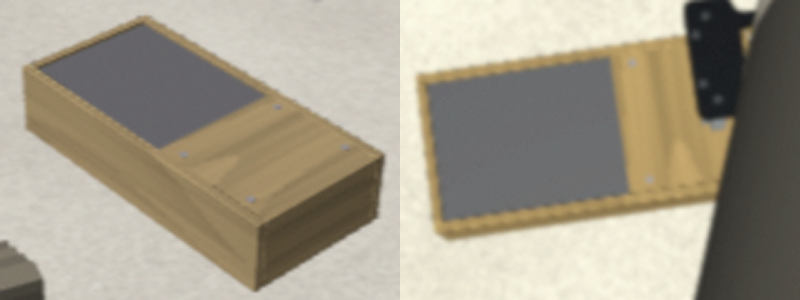

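View pics/b9.png

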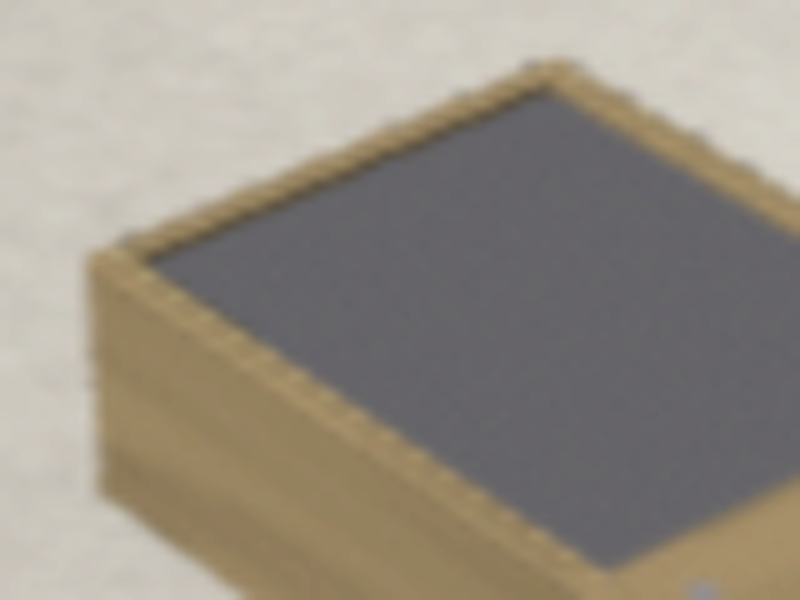

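```bash
python3 -m crank '[[[1,0,0,0,0,0,0],[1,0,0,0,0,0,0],[1,0,0,0,0,0,0]]]'; python3 -c "
from plant import manip
print(manip.job_done())"
```

```text
clock: 20.45
tool_pos: [0.5882, -0.1268, 0.2386]
ee_rot: [[-0.0, -0.991, -0.133], [0.0, -0.133, 0.991], [-1.0, 0.0, 0.0]]
contact_force: [-0.0, 0.4, 0.5]
grip_width: 0.0006
the job is handed in; nothing more can be done
None
```

The stair is in the parts box with the lid slid shut over it, and I handed the job in at about 20.5 s of the 69 s allowed. No verdict was reported.

- **Opening the lid:** I felt for the lid and found it about 3 mm below the rim. The vertical press while dragging stayed at about 13–17 N, with a brief 20 N when I first touched it. I dragged until the sideways force rose at the end stop. The side view then put the front edge at box y ≈ 37 mm, which is fully open (39 mm expected).
- **Lid start position:** the lid seemed to start about 7 mm open rather than fully shut; the camera estimate and the drag distance agreed on this.
- **Placing the stair:** I chose the smallest of the three look-alikes (at pixel 378,293 in the top view) and gripped it across its width, with the fingers reading 24 mm. I released it near the middle of the compartment, and the side view showed it upright there.
- **Closing the lid:** the vertical press was about 12–17 N, so it dipped briefly below the 13 N needed to drag without slipping, but the lid kept moving. At the end the sideways force rose and the finger began to slip. The last pictures show the lid against the end wall.
- **Not checked at the end:** I did not re-measure the glue stick, weight and house model, though the arm's path never came near them. The stair cannot be seen under the closed lid, so its final rest is inferred from the earlier view.

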